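# Make up two fittings kits at the joiner's bench

## Task

Make up two kits of fittings from the parts lying on the bench: the padlock, the bow handle and the small knob belong in the tray with three compartments, the large knob and the castor in the tray with two. Put one part in each compartment (whichever compartment of its tray you like), resting flat on the compartment's floor and the same way up as it lies now. Set the parts down rather than dropping them, and leave the open steel hinge where it lies.

Things in the scene. Friction and masses are not known exactly. Their poses are not given: they have to be found in the camera images.
- tray_three: Open wooden tray fixed to the bench, 234 x 132 mm outside and 16 mm high, with dark wooden walls and dividers 6 mm thick and a pale plywood floor 5 mm thick; the dividers make three equal compartments in a row, each 70 x 120 mm inside. Origin: centre of the tray's underside, so the floor the parts rest on is at z = 5 mm. Its x axis runs along the row; the compartment centres lie on it at x = -76, 0 and +76 mm. y runs along the 120 mm side of the compartments.
- tray_two: Open wooden tray fixed to the bench, 158 x 132 mm outside and 16 mm high, with dark wooden walls and dividers 6 mm thick and a pale plywood floor 5 mm thick; the dividers make two equal compartments in a row, each 70 x 120 mm inside. Origin: centre of the tray's underside, so the floor the parts rest on is at z = 5 mm. Its x axis runs along the row; the compartment centres lie on it at x = -38 and +38 mm. y runs along the 120 mm side of the compartments.
- padlock: Brass padlock lying flat: body 34 (x) x 32 (y) x 18 mm (z, thickness), with a 6 mm steel shackle that stands out to 39 mm from the origin along +x. Origin: centre of the underside of the brass body; z up. 0.11 to 0.23 kg.
- bow_handle: Steel bow handle (drawer pull) standing on its two feet like a bridge: 100 mm long along x, 34 mm high. The straight bar on top is 12 mm wide (y) and 8 mm thick, from z = 26 to 34 mm, open below between its end posts; the feet, 18 mm wide and 4 mm thick, lie 34 to 50 mm from the middle. Origin: centre of its underside; z up. 0.10 to 0.20 kg.
- small_knob: The smaller of two turned white china knobs, standing on its foot: 28 mm across and 28 mm high, widest from z = 17 to 21 mm, foot 20 mm across, round. Origin: centre of its underside; z up. 14 to 28 g.
- large_knob: The larger of two turned white china knobs, standing on its foot: 46 mm across and 42 mm high, widest from z = 26 to 32 mm, foot 33 mm across, round. Origin: centre of its underside; z up. 42 to 84 g.
- castor: Furniture castor lying with its mounting plate down and its wheel up, 51 mm high: steel plate 46 x 46 x 4 mm; two upright steel fork cheeks, 24 mm over their outsides along y, 20 mm wide along x, from z = 9 to 39 mm; between them a black rubber wheel 38 mm in diameter and 18 mm wide, axle along y at z = 32 mm. It does not swivel or roll. Origin: centre of the plate's underside; z up. 0.08 to 0.17 kg.
- hinge: Open steel butt hinge lying flat among the parts, 70 mm (x, along its knuckle) x 56 mm, leaves 4 mm thick, knuckle 8 mm high; loose, not part of any kit, to be left where it is. Origin: centre of its underside.
Not all that is in view belongs to the job. There is more than one size of the castor; the one meant has the size given above.

How it is judged:
By the outcome, as a careful person would: the job done as asked, in the order asked, and still so for the second after the job is handed in, with the robot touching nothing.
It also fails if it takes over 125 s, if anything falls off the work surface, if the arm or the gripper's body presses on something with over 40 N, if the wrist force passes 120 N, or if a joint passes its speed limit or range.

## Robot

A 7-joint arm with a two-finger parallel gripper is mounted at the origin on the work surface. World frame = base frame: x ahead of the robot, y to its left, z up, the work surface at z = 0. Lengths are in mm, angles in rad, forces in N, time in s.
With the tool pointing down it reaches from about 425 to 875 mm from the base axis. Payload 4.7 kg.
Tool frame: the origin (TCP) lies on the mounting face of the last link; the fingertips stand 173 mm ahead of it and the grasp point (between the pads) lies 155 mm ahead of it; z points along the fingers, y is the line along which they close (so a half turn about z gives the same grasp; the last joint's range is limited). The gripper opens to 85 mm and grips with 20 to 120 N. Pads are 22 mm wide; open, the fingers measure 114 mm over their backs; the gripper's body (76 mm by 85 mm) begins 54 mm behind the grasp point. The pads swing forward as they close: fully open they stand 13 mm farther back than shut.
Start: joints at [1.13, 0.321, -0.07, 1.45, 0.023, 1.371, -0.057], TCP at [285.519, -583.94, 404.749] pointing down, gripper open.
Joint ranges: [-2.86, 2.86], [-0.3, 2.09], [-1.38, 1.24], [0.06, 2.45], [-1.56, 4.7], [0.09, 2.05], [-2.69, 2.69]. Speed limits (rad/s): [2.57, 2.57, 3.14, 3.14, 3.14, 3.14, 3.14].

## Interface

Orientations are given as a unit quaternion [x, y, z, w].
In Python, from station import arm gives the robot as it stands. The module is installed in compiled form; this text tells all that it offers.
- The arm moves only by the tool apply_moves, never from a script. Its argument "series" is a list of rows, each an object of numbers: "fingers": the opening, from 0 (shut) to 1 (fully open); "dx", "dy", "dz": the shift along the tool's x, y, z in m; "ax", "ay", "az": the turn, a rotation vector about the tool's x, y, z in degrees. In form: [{"fingers": .., "dx": .., "dy": .., "dz": .., "ax": .., "ay": .., "az": ..}, ...]. A call has 1 to 20 rows; each row is the pose to reach, as a shift and turn from the pose commanded when the call began, along the tool's axes at that moment; what a row does not reach only later rows make up. A row lasts 1/10 s, in which the tool goes at most 50 mm and 8.59 degrees, less where a joint would pass 70% of its speed; a pose out of reach is approached as far as the arm can. A call with a gripper value outside its range is refused whole. The fingers move at their own pace and stop on an object; "newtons" is the grip in N (left out, the last holds). Time passes only in rows, so rows that repeat a pose let the fingers close. It gives the time, the measured TCP pose, the force, the opening and the grip force at its end, in the units of the state.
- arm.sense(): the state, without advancing time (a new reading comes with each control period).
- arm.get_image(name): name is "side" or "top" or "wrist"; returns a dict with "color" (420x560x3 uint8, red, green, blue), "intrinsics" (3x3 intrinsics, pixels), "pose" (4x4, takes a point from camera to world coordinates). Camera axes: x right, y up, looking along -z (the intrinsics and any distortion apply to the point x, -y, -z); pixel columns grow to the right and rows downward; lengths in mm; the calibration is good to about 2 mm. A picture is of the moment at which its call begins. There is no depth.
- arm.finish_job(): hands the job in; it is judged then, once.
The state is a dict: "time": time; "joint_pos": joint angles; "joint_vel": joint speeds; "joint_torque": joint torques, N m; "ee_pos": TCP position; "ee_rot": TCP orientation; "contact_force": force on the tool from outside, world axes, zero at the start; "ft_torque": the same for the moment, N m; "width": finger opening in mm; "grasp_force": force on a finger pad.
Only numpy, scipy, OpenCV 4.12 (cv2) and the standard library are available. Lean on these libraries where they do the work, as an engineer would, in place of code of your own. Each camera call takes 0.05 s, during which the arm holds its last target. There are 200 camera calls.

## Working session

There is one attempt and no reset: what is moved stays moved. The work goes in short steps, Python scripts to look and compute and a tool call to move; the robot and the scene stay as the last step left them, time stands still between calls to the robot, and variables do not carry over. Pictures are saved under pics/ and viewed, at most 16 in all, crops included, and the job is handed in when it is done.

Besides the shell and the picture viewer there is one more tool, called in YAML: its name, and indented under it one key for each argument. apply_moves: Moves the arm, as the interface text tells. Its arguments: {"type":"object","properties":{"series":{"type":"array","items":{"type":"object","properties":{"fingers":{"type":"number"},"dx":{"type":"number"},"dy":{"type":"number"},"dz":{"type":"number"},"ax":{"type":"number"},"ay":{"type":"number"},"az":{"type":"number"}}}},"newtons":{"type":"number"}},"required":["series"]}

```bash
mkdir -p pics
cat > h.py <<'E'
import numpy as np, cv2
from station import arm
def snap(n,f):
    d=arm.get_image(n); np.savez('pics/'+f+'.npz',**{k:np.array(v) for k,v in d.items()})
    cv2.imwrite('pics/'+f+'.png',cv2.cvtColor(d['color'],cv2.COLOR_RGB2BGR)); return d
def ray(f,u,v,z):
    d=np.load('pics/'+f+'.npz'); K=d['intrinsics'];T=d['pose']
    r=np.linalg.inv(K)@[u,v,1]; r=T[:3,:3]@[r[0],-r[1],-r[2]]; o=T[:3,3]
    return (o+r*(z-o[2])/r[2]).round(1)
def proj(f,p):
    d=np.load('pics/'+f+'.npz'); K=d['intrinsics'];T=d['pose']
    q=T[:3,:3].T@(np.array(p,float)-T[:3,3]); q=K@[q[0],-q[1],-q[2]]; return q[:2]/q[2]
def crop(f,u0,v0,u1,v1,s,out):
    cv2.imwrite('pics/'+out+'.png',cv2.resize(cv2.imread('pics/'+f+'.png')[v0:v1,u0:u1],None,fx=s,fy=s,interpolation=cv2.INTER_CUBIC))
E
python3 - <<'E'
from h import *
for n in ('top','side'):
    d=snap(n,n+'0'); print(n,d.keys(),d['intrinsics'],np.round(d['pose'],3))
print(arm.sense())
a=cv2.imread('pics/top0.png');b=cv2.imread('pics/side0.png')
E
```

```text
top dict_keys(['color', 'intrinsics', 'pose']) [[411.66793224   0.         285.11609497]
 [  0.         411.66793224 209.33509254]
 [  0.           0.           1.        ]] [[-1.10000e-02  9.83000e-01 -1.85000e-01  4.61505e+02]
 [-1.00000e+00 -1.00000e-02  8.00000e-03 -8.73000e-01]
 [ 6.00000e-03  1.86000e-01  9.83000e-01  7.93816e+02]
 [ 0.00000e+00  0.00000e+00  0.00000e+00  1.00000e+00]]
side dict_keys(['color', 'intrinsics', 'pose']) [[392.15054842   0.         279.40139018]
 [  0.         392.15054842 208.28131665]
 [  0.           0.           1.        ]] [[ 9.27000e-01  2.63000e-01 -2.67000e-01  3.71746e+02]
 [-3.75000e-01  6.48000e-01 -6.63000e-01 -4.89665e+02]
 [-2.00000e-03  7.15000e-01  6.99000e-01  5.73725e+02]
 [ 0.00000e+00  0.00000e+00  0.00000e+00  1.00000e+00]]
{'time': 0.1, 'joint_pos': array([ 1.13010273,  0.32175987, -0.07010305,  1.45155248,  0.02259379,
        1.37080877, -0.05689449]), 'joint_vel': array([ 0.00033258, -0.00264114,  0.00263616, -0.00270322, -0.00115319,
       -0.00075504, -0.00015975]), 'joint_torque': array([ 5.34838887e-05, -4.94876468e+01, -3.83698856e-01, -3.15210557e+01,
        1.31778457e-02,  7.43813580e-03, -1.81500519e-05]), 'ee_pos': array([ 285.43140115, -583.77286662,  403.72587299]), 'ee_rot': array([ 9.74250617e-01,  2.25466135e-01, -2.35921942e-04, -8.38079423e-04]), 'contact_force': array([0.3364972 , 0.26534456, 1.27120056]), 'ft_torque': array([-0.00270463, -0.04453779, -0.03212429]), 'grasp_force': 0.0, 'width': 85.3869043282045}
```

View pics/top0.png

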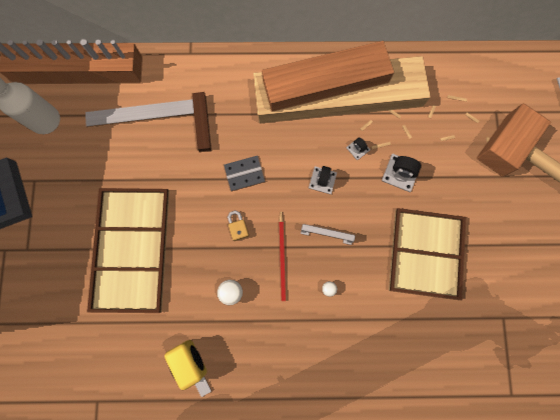

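View pics/side0.png

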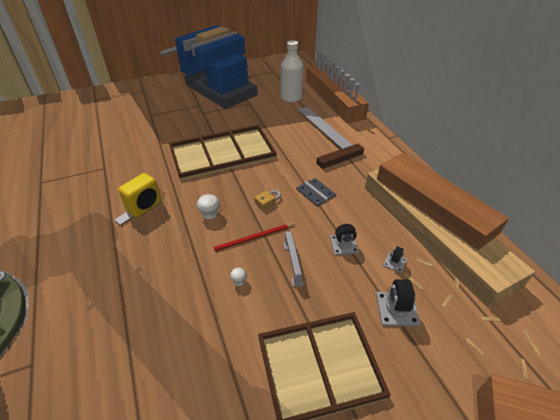

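The top view shows three castors, at (359,148) small, (322,180) middle and (402,172) large. The padlock is at (237,226), the large knob at (230,292), the small knob at (330,289), the handle at (328,234) and the hinge at (245,173). Tray_three is on the left and tray_two on the right. I'll enlarge it to identify the castor by plate size.

Run:
```python
from h import *
crop('top0',215,127,435,307,3.3,'c1')
crop('top0',85,180,175,320,4,'c2a'); crop('top0',380,200,475,305,4,'c2b')
a=cv2.imread('pics/c2a.png');b=cv2.imread('pics/c2b.png')
b=cv2.copyMakeBorder(b,0,a.shape[0]-b.shape[0],0,0,cv2.BORDER_CONSTANT)
cv2.imwrite('pics/c2.png',np.hstack([a,b]))
```

```text
(no output)
```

View pics/c1.png

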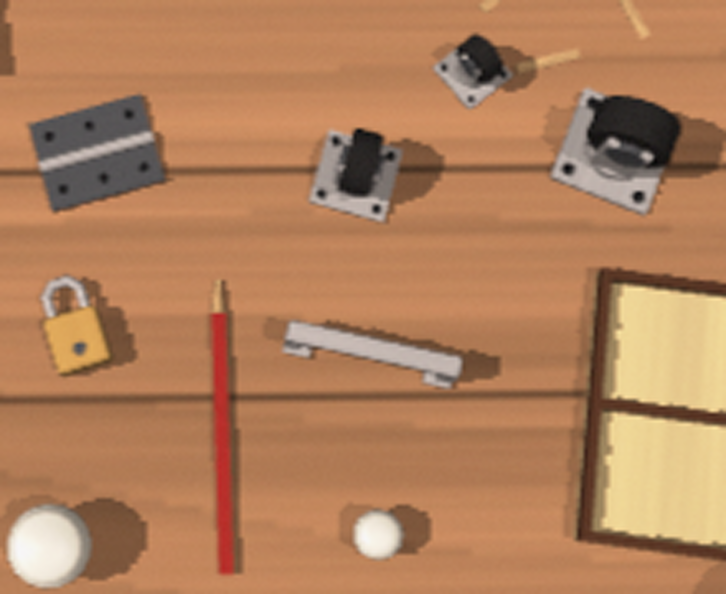

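View pics/c2.png

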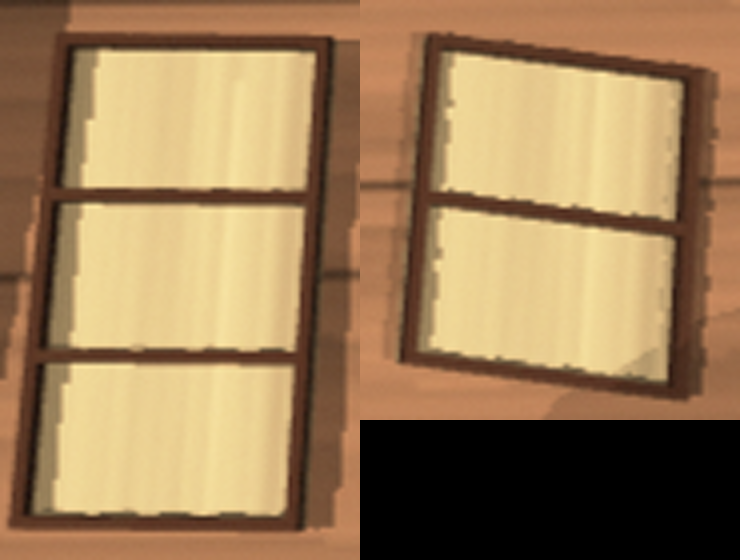

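```bash
cat > m.py <<'E'
from h import *
def c1(x,y,z): return ray('top0',215+(x+.5)/3.3-.5,127+(y+.5)/3.3-.5,z)[:2]
def quad(n,P):
    P=np.array(P); e=np.roll(P,-1,0)-P
    print(n,'c',P.mean(0).round(1),'sides',np.linalg.norm(e,axis=1).round(1),'ang',np.degrees(np.arctan2(e[:,1],e[:,0])).round(1))
def ta(x,y): return ray('top0',85+(x+.5)/4-.5,180+(y+.5)/4-.5,16)[:2]
def tb(x,y): return ray('top0',380+(x-360+.5)/4-.5,200+(y+.5)/4-.5,16)[:2]
quad('castM',[c1(*p,4) for p in[(333,130),(401,150),(386,220),(311,198)]])
quad('castL',[c1(*p,4) for p in[(553,175),(588,91),(683,125),(648,213)]])
quad('castS',[c1(*p,4) for p in[(434,70),(474,38),(512,74),(471,107)]])
quad('padbody',[c1(*p,18) for p in[(44,325),(98,308),(110,360),(62,375)]]); print('tip',c1(66,278,9))
quad('handle',[c1(*p,34) for p in[(290,322),(462,357),(459,375),(286,340)]])
quad('hinge',[c1(*p,4) for p in[(30,124),(142,95),(165,182),(55,211)]])
print('small',c1(379,534,19),'large',c1(48,546,29))
quad('t3',[ta(*p) for p in[(60,33),(332,38),(302,530),(10,527)]])
quad('t2',[tb(*p) for p in[(428,35),(707,68),(690,400),(403,362)]])
E
python3 m.py; python3 -c "
from h import *
for p in [(285.4,-583.8,249)]: print(proj('top0',p))
print(ray('top0',0,0,0),ray('top0',559,419,0))"
```

```text
castM c [670.  -82.9] sides [42.7 44.4 46.7 44.4] ang [-107.6  166.5   72.5  -18.6]
castL c [ 683.2 -240.3] sides [57.8 60.4 59.9 60.6] ang [ -24.7 -111.3  155.4   66.7]
castS c [ 733.6 -154.8] sides [32.4 32.1 33.2 32.1] ang [ -51.4 -136.3  128.6   42.3]
padbody c [568.4  82. ] sides [32.5 31.1 28.6 30.9] ang [ -72.8 -166.8  106.9   20.3]
tip [607.5  90.7]
handle c [560.8 -86.2] sides [98.8 10.3 99.  10.5] ang [-102.2  167.7   77.9  -13.2]
hinge c [684.9  73. ] sides [69.9 56.3 67.8 56.4] ang [ -75.3 -165.8  104.7   16.3]
small [458.  -87.4] large [453.5  96.6]
t3 c [536.2 288.5] sides [131.7 231.6 133.6 232.6] ang [-91.6 179.   88.8  -1.5]
t2 c [ 521.8 -277.6] sides [134.3 157.2 133.3 155.8] ang [-97.5 171.8  81.9  -7.8]
[757.20293724 427.25129937]
[1077.7  604.     0. ] [ 223.1 -495.     0. ]
```

Only the middle castor, at (322,180), has a 46 mm plate. The others measure 32 mm and 60 mm, and the enlarged crop confirms it. I'll start with the padlock.

```bash
cat >> h.py <<'E'
from scipy.spatial.transform import Rotation as R
def go(x,y,z,psi,s=None):
    "shift/turn to bring grasp point (155 ahead) to x,y,z with tool x at yaw psi"
    s=s or arm.sense(); M=R.from_quat(s['ee_rot']).as_matrix(); p=np.array(s['ee_pos'])
    c,q=np.cos(np.radians(psi)),np.sin(np.radians(psi))
    G=np.array([[c,q,0],[q,-c,0],[0,0,-1]]).T
    G=np.array([[c,q,0],[q,-c,0],[0,0,-1.]])
    d=M.T@(np.array([x,y,z+155])-p)/1000; a=np.degrees(R.from_matrix(M.T@G).as_rotvec())
    print('d',d.round(4),'a',a.round(2),'t',round(s['time'],2),'F',np.round(s['contact_force'],1),'w',round(s['width'],1),'g',s['grasp_force'])
E
python3 -c "
from h import *
go(569,81,110,16)"
```

```text
d [ 0.5468 -0.4724  0.1395] a [-1.000e-01  1.000e-02  1.006e+01] t 0.1 F [0.3 0.3 1.3] w 85.4 g 0.0
```

apply_moves:
  series:
    - {"fingers":0.75,"dx":0.547,"dy":-0.472,"dz":0.1395,"az":10}
    - {"fingers":0.75,"dx":0.547,"dy":-0.472,"dz":0.1395,"az":10}
    - {"fingers":0.75,"dx":0.547,"dy":-0.472,"dz":0.1395,"az":10}
    - {"fingers":0.75,"dx":0.547,"dy":-0.472,"dz":0.1395,"az":10}
    - {"fingers":0.75,"dx":0.547,"dy":-0.472,"dz":0.1395,"az":10}
    - {"fingers":0.75,"dx":0.547,"dy":-0.472,"dz":0.1395,"az":10}
    - {"fingers":0.75,"dx":0.547,"dy":-0.472,"dz":0.1395,"az":10}
    - {"fingers":0.75,"dx":0.547,"dy":-0.472,"dz":0.1395,"az":10}
    - {"fingers":0.75,"dx":0.547,"dy":-0.472,"dz":0.1395,"az":10}
    - {"fingers":0.75,"dx":0.547,"dy":-0.472,"dz":0.1395,"az":10}
    - {"fingers":0.75,"dx":0.547,"dy":-0.472,"dz":0.1395,"az":10}
    - {"fingers":0.75,"dx":0.547,"dy":-0.472,"dz":0.1395,"az":10}
    - {"fingers":0.75,"dx":0.547,"dy":-0.472,"dz":0.1395,"az":10}
    - {"fingers":0.75,"dx":0.547,"dy":-0.472,"dz":0.1395,"az":10}
    - {"fingers":0.75,"dx":0.547,"dy":-0.472,"dz":0.1395,"az":10}
    - {"fingers":0.75,"dx":0.547,"dy":-0.472,"dz":0.1395,"az":10}
    - {"fingers":0.75,"dx":0.547,"dy":-0.472,"dz":0.1395,"az":10}
    - {"fingers":0.75,"dx":0.547,"dy":-0.472,"dz":0.1395,"az":10}
    - {"fingers":0.75,"dx":0.547,"dy":-0.472,"dz":0.1395,"az":10}
    - {"fingers":0.75,"dx":0.547,"dy":-0.472,"dz":0.1395,"az":10}

```text
validation failed for argument at $.se...
```

```bash
python3 -c "
from h import *
d=snap('wrist','w1')
go(569,81,20,16)
for p in [(569,81,18),(607,92,9)]: print(proj('w1',p))"
```

```text
d [ 0.5468 -0.4723  0.2295] a [-8.000e-02  1.000e-02  1.006e+01] t 0.15 F [ 0.8 -0.1  0.1] w 85.1 g 0.0
[-440.51535304 -637.66547269]
[-437.21377463 -707.54350236]
```

View pics/w1.png

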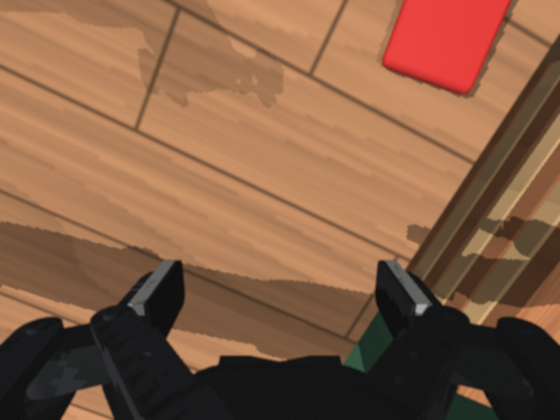

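The wrist picture was taken from the start pose: fingers at the bottom, bench below, and no parts in view. The move was refused, so I'll retry with every field filled.

apply_moves:
  newtons: 60
  series:
    - {"fingers":0.75,"dx":0.547,"dy":-0.472,"dz":0.139,"ax":0,"ay":0,"az":10}
    - {"fingers":0.75,"dx":0.547,"dy":-0.472,"dz":0.139,"ax":0,"ay":0,"az":10}
    - {"fingers":0.75,"dx":0.547,"dy":-0.472,"dz":0.139,"ax":0,"ay":0,"az":10}

```text
time: 0.45
ee_pos: [343.7, -446.9, 375.6]
ee_rot: [0.99, 0.139, -0.0, -0.0]
contact_force: [1.7, 0.2, 0.6]
width: 63.8
grasp_force: 0.0
```

```bash
python3 -c "
from h import *
go(569,81,110,16)"
```

```text
d [ 0.3618 -0.4456  0.1108] a [-0.02 -0.   -0.03] t 0.45 F [1.7 0.2 0.6] w 63.8 g 0.0
```

apply_moves:
  series:
    - {"fingers":0.75,"dx":0.362,"dy":-0.446,"dz":0.111,"ax":0,"ay":0,"az":0}
    - {"fingers":0.75,"dx":0.362,"dy":-0.446,"dz":0.111,"ax":0,"ay":0,"az":0}
    - {"fingers":0.75,"dx":0.362,"dy":-0.446,"dz":0.111,"ax":0,"ay":0,"az":0}
    - {"fingers":0.75,"dx":0.362,"dy":-0.446,"dz":0.111,"ax":0,"ay":0,"az":0}
    - {"fingers":0.75,"dx":0.362,"dy":-0.446,"dz":0.111,"ax":0,"ay":0,"az":0}
    - {"fingers":0.75,"dx":0.362,"dy":-0.446,"dz":0.111,"ax":0,"ay":0,"az":0}
    - {"fingers":0.75,"dx":0.362,"dy":-0.446,"dz":0.111,"ax":0,"ay":0,"az":0}
    - {"fingers":0.75,"dx":0.362,"dy":-0.446,"dz":0.111,"ax":0,"ay":0,"az":0}
    - {"fingers":0.75,"dx":0.362,"dy":-0.446,"dz":0.111,"ax":0,"ay":0,"az":0}
    - {"fingers":0.75,"dx":0.362,"dy":-0.446,"dz":0.111,"ax":0,"ay":0,"az":0}
    - {"fingers":0.75,"dx":0.362,"dy":-0.446,"dz":0.111,"ax":0,"ay":0,"az":0}
    - {"fingers":0.75,"dx":0.362,"dy":-0.446,"dz":0.111,"ax":0,"ay":0,"az":0}
    - {"fingers":0.75,"dx":0.362,"dy":-0.446,"dz":0.111,"ax":0,"ay":0,"az":0}
    - {"fingers":0.75,"dx":0.362,"dy":-0.446,"dz":0.111,"ax":0,"ay":0,"az":0}
    - {"fingers":0.75,"dx":0.362,"dy":-0.446,"dz":0.111,"ax":0,"ay":0,"az":0}

```text
time: 1.95
ee_pos: [567.8, 78.6, 265.2]
ee_rot: [0.99, 0.139, -0.0, 0.001]
contact_force: [0.5, -0.4, 0.1]
width: 63.9
grasp_force: 0.0
```

```bash
python3 -c "
from h import *
d=snap('wrist','w2')
go(569,81,20,16)
for p in [(569,81,18),(607,92,9)]: print(proj('w2',p))"
```

```text
d [ 0.0019 -0.0023  0.0904] a [ 0.07  0.03 -0.09] t 2.0 F [ 0.7 -0.8  0. ] w 64.2 g 0.0
[276.26048983 217.76923068]
[275.98921658 159.61693664]
```

View pics/w2.png

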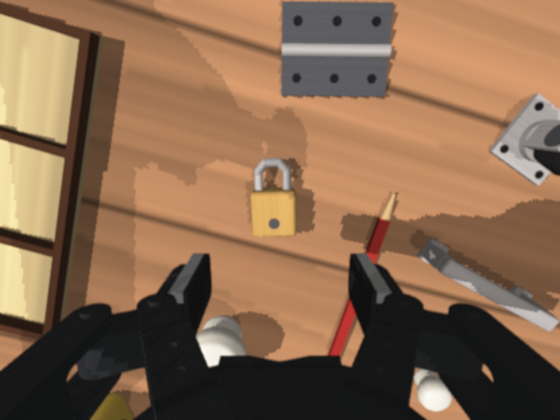

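The padlock sits at (273,213) with its shackle tip at (272,160), close to the prediction. I'll refine the position from this view.

```bash
python3 -c "
from h import *
a=ray('w2',273.5,213,18);b=ray('w2',272,160,9);print(a,b,np.degrees(np.arctan2(*(b-a)[[1,0]])))
go(570.5,82.5,20,17)"
```

```text
[571.8  83.8  18. ] [606.   94.6   9. ] 17.525568373722844
d [ 0.0037 -0.0034  0.0904] a [ 0.07  0.03 -1.09] t 2.0 F [ 0.7 -0.8  0. ] w 64.2 g 0.0
```

apply_moves:
  series:
    - {"fingers":0.7,"dx":0.004,"dy":-0.003,"dz":0.025,"ax":0,"ay":0,"az":-1}
    - {"fingers":0.7,"dx":0.004,"dy":-0.003,"dz":0.05,"ax":0,"ay":0,"az":-1}
    - {"fingers":0.7,"dx":0.004,"dy":-0.003,"dz":0.07,"ax":0,"ay":0,"az":-1}
    - {"fingers":0.7,"dx":0.004,"dy":-0.003,"dz":0.08,"ax":0,"ay":0,"az":-1}
    - {"fingers":0.7,"dx":0.004,"dy":-0.003,"dz":0.086,"ax":0,"ay":0,"az":-1}
    - {"fingers":0.7,"dx":0.004,"dy":-0.003,"dz":0.09,"ax":0,"ay":0,"az":-1}
    - {"fingers":0.7,"dx":0.004,"dy":-0.003,"dz":0.09,"ax":0,"ay":0,"az":-1}
    - {"fingers":0.2,"dx":0.004,"dy":-0.003,"dz":0.09,"ax":0,"ay":0,"az":-1}
    - {"fingers":0.2,"dx":0.004,"dy":-0.003,"dz":0.09,"ax":0,"ay":0,"az":-1}
    - {"fingers":0.2,"dx":0.004,"dy":-0.003,"dz":0.09,"ax":0,"ay":0,"az":-1}
    - {"fingers":0.2,"dx":0.004,"dy":-0.003,"dz":0.09,"ax":0,"ay":0,"az":-1}
    - {"fingers":0.2,"dx":0.004,"dy":-0.003,"dz":0.09,"ax":0,"ay":0,"az":-1}
    - {"fingers":0.2,"dx":0.004,"dy":-0.003,"dz":0.09,"ax":0,"ay":0,"az":-1}

```text
time: 3.3
ee_pos: [571.5, 84.4, 176.4]
ee_rot: [0.989, 0.148, 0.001, 0.0]
contact_force: [-1.9, -0.9, 6.0]
width: 30.1
grasp_force: 61.2
```

```bash
python3 -c "
from h import *
go(571.5,84.4,100,17)
go(601,287,70,-1.3)"
```

```text
d [ 0.0001  0.     -0.0786] a [ 0.03 -0.1   0.06] t 3.3 F [-1.9 -0.9  6. ] w 30.1 g 61.23786449432373
d [ 0.0877 -0.185  -0.0485] a [ 0.02 -0.1  18.36] t 3.3 F [-1.9 -0.9  6. ] w 30.1 g 61.23786449432373
```

apply_moves:
  series:
    - {"fingers":0.2,"dx":0,"dy":0,"dz":-0.02,"ax":0,"ay":0,"az":0}
    - {"fingers":0.2,"dx":0,"dy":0,"dz":-0.06,"ax":0,"ay":0,"az":0}
    - {"fingers":0.2,"dx":0.02,"dy":-0.04,"dz":-0.06,"ax":0,"ay":0,"az":5}
    - {"fingers":0.2,"dx":0.04,"dy":-0.08,"dz":-0.06,"ax":0,"ay":0,"az":10}
    - {"fingers":0.2,"dx":0.06,"dy":-0.12,"dz":-0.06,"ax":0,"ay":0,"az":15}
    - {"fingers":0.2,"dx":0.078,"dy":-0.16,"dz":-0.05,"ax":0,"ay":0,"az":18.4}
    - {"fingers":0.2,"dx":0.088,"dy":-0.185,"dz":-0.05,"ax":0,"ay":0,"az":18.4}
    - {"fingers":0.2,"dx":0.088,"dy":-0.185,"dz":-0.05,"ax":0,"ay":0,"az":18.4}
    - {"fingers":0.2,"dx":0.088,"dy":-0.185,"dz":-0.05,"ax":0,"ay":0,"az":18.4}
    - {"fingers":0.2,"dx":0.088,"dy":-0.185,"dz":-0.05,"ax":0,"ay":0,"az":18.4}
    - {"fingers":0.2,"dx":0.088,"dy":-0.185,"dz":-0.05,"ax":0,"ay":0,"az":18.4}

```text
time: 4.4
ee_pos: [601.3, 284.9, 225.2]
ee_rot: [1.0, -0.013, 0.0, 0.001]
contact_force: [-0.1, -0.5, -1.1]
width: 30.5
grasp_force: 60.5
```

```bash
python3 -c "
from h import *
d=snap('wrist','w3')
go(601,287,27,-1.3)
for p in [(601,287,47),(612,287,5),(536,288.5,5)]: print(proj('w3',p))"
```

```text
d [-0.0004 -0.0019  0.0433] a [ 0.06 -0.01 -0.18] t 4.45 F [ 0.4 -0.7 -0.9] w 30.3 g 60.477705001831055
[275.27930999 264.62873479]
[275.59450631 217.88787291]
[276.7717862  324.42305608]
```

View pics/w3.png

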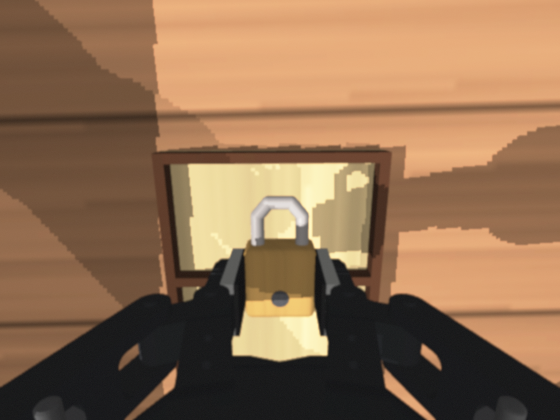

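The padlock is held level over the far compartment: its shackle tip is at (280,197), the far wall's inner edge is at v≈163 and the divider is at v≈272.

```bash
python3 -c "
from h import *
print('tip',ray('w3',280,197,60),'body front top?',ray('w3',280,316,67),ray('w3',280,316,49))
for u,v in [(166,163),(378,163),(174,272),(371,275),(153,153),(390,152)]: print(u,v,ray('w3',u,v,16))"
```

```text
tip [639.  283.7  60. ] body front top? [585.2 285.1  67. ] [572.8 285.4  49. ]
166 163 [648.9 346.3  16. ]
378 163 [645.8 229.3  16. ]
174 272 [582.6 349.6  16. ]
371 275 [577.4 229.7  16. ]
153 153 [654.6 352.7  16. ]
390 152 [651.6 223.1  16. ]
```

apply_moves:
  series:
    - {"fingers":0.2,"dx":0.001,"dy":-0.002,"dz":0.015,"ax":0,"ay":0,"az":0}
    - {"fingers":0.2,"dx":0.001,"dy":-0.002,"dz":0.027,"ax":0,"ay":0,"az":0}
    - {"fingers":0.2,"dx":0.001,"dy":-0.002,"dz":0.035,"ax":0,"ay":0,"az":0}
    - {"fingers":0.2,"dx":0.001,"dy":-0.002,"dz":0.039,"ax":0,"ay":0,"az":0}
    - {"fingers":0.2,"dx":0.001,"dy":-0.002,"dz":0.042,"ax":0,"ay":0,"az":0}
    - {"fingers":0.2,"dx":0.001,"dy":-0.002,"dz":0.043,"ax":0,"ay":0,"az":0}
    - {"fingers":0.2,"dx":0.001,"dy":-0.002,"dz":0.043,"ax":0,"ay":0,"az":0}

```text
time: 5.15
ee_pos: [601.9, 289.0, 182.5]
ee_rot: [1.0, -0.012, 0.0, -0.0]
contact_force: [0.0, 0.1, -1.5]
width: 30.8
grasp_force: 60.5
```

apply_moves:
  series:
    - {"fingers":0.2,"dx":0,"dy":0,"dz":0.0005,"ax":0,"ay":0,"az":0}
    - {"fingers":0.2,"dx":0,"dy":0,"dz":0.001,"ax":0,"ay":0,"az":0}
    - {"fingers":0.2,"dx":0,"dy":0,"dz":0.0015,"ax":0,"ay":0,"az":0}
    - {"fingers":0.2,"dx":0,"dy":0,"dz":0.0015,"ax":0,"ay":0,"az":0}
    - {"fingers":0.2,"dx":0,"dy":0,"dz":0.0015,"ax":0,"ay":0,"az":0}

```text
time: 5.65
ee_pos: [602.0, 289.0, 181.5]
ee_rot: [1.0, -0.012, 0.0, -0.0]
contact_force: [-1.5, -1.0, 3.2]
width: 30.7
grasp_force: 60.9
```

apply_moves:
  series:
    - {"fingers":0.42,"dx":0,"dy":0,"dz":0,"ax":0,"ay":0,"az":0}
    - {"fingers":0.5,"dx":0,"dy":0,"dz":0,"ax":0,"ay":0,"az":0}
    - {"fingers":0.5,"dx":0,"dy":0,"dz":0,"ax":0,"ay":0,"az":0}
    - {"fingers":0.5,"dx":0,"dy":0,"dz":0,"ax":0,"ay":0,"az":0}
    - {"fingers":0.5,"dx":0,"dy":0,"dz":-0.02,"ax":0,"ay":0,"az":0}
    - {"fingers":0.5,"dx":0,"dy":0,"dz":-0.06,"ax":0,"ay":0,"az":0}
    - {"fingers":0.5,"dx":0,"dy":0,"dz":-0.09,"ax":0,"ay":0,"az":0}
    - {"fingers":0.5,"dx":0,"dy":0,"dz":-0.09,"ax":0,"ay":0,"az":0}

```text
time: 6.45
ee_pos: [603.3, 290.2, 276.4]
ee_rot: [1.0, -0.012, 0.004, -0.002]
contact_force: [0.7, -0.2, 0.7]
width: 42.7
grasp_force: 0.0
```

```bash
python3 -c "
from h import *
go(561,-86,110,77.8)"
```

```text
d [-0.0336  0.3771  0.0096] a [  0.13  -0.56 -79.14] t 6.45 F [ 0.7 -0.2  0.7] w 42.7 g 0.0
```

apply_moves:
  series:
    - {"fingers":0.5,"dx":-0.034,"dy":0.377,"dz":0.01,"ax":0,"ay":0,"az":-79}
    - {"fingers":0.5,"dx":-0.034,"dy":0.377,"dz":0.01,"ax":0,"ay":0,"az":-79}
    - {"fingers":0.5,"dx":-0.034,"dy":0.377,"dz":0.01,"ax":0,"ay":0,"az":-79}
    - {"fingers":0.5,"dx":-0.034,"dy":0.377,"dz":0.01,"ax":0,"ay":0,"az":-79}
    - {"fingers":0.5,"dx":-0.034,"dy":0.377,"dz":0.01,"ax":0,"ay":0,"az":-79}
    - {"fingers":0.5,"dx":-0.034,"dy":0.377,"dz":0.01,"ax":0,"ay":0,"az":-79}
    - {"fingers":0.5,"dx":-0.034,"dy":0.377,"dz":0.01,"ax":0,"ay":0,"az":-79}
    - {"fingers":0.5,"dx":-0.034,"dy":0.377,"dz":0.01,"ax":0,"ay":0,"az":-79}
    - {"fingers":0.5,"dx":-0.034,"dy":0.377,"dz":0.01,"ax":0,"ay":0,"az":-79}
    - {"fingers":0.5,"dx":-0.034,"dy":0.377,"dz":0.01,"ax":0,"ay":0,"az":-79}
    - {"fingers":0.5,"dx":-0.034,"dy":0.377,"dz":0.01,"ax":0,"ay":0,"az":-79}
    - {"fingers":0.5,"dx":-0.034,"dy":0.377,"dz":0.01,"ax":0,"ay":0,"az":-79}
    - {"fingers":0.5,"dx":-0.034,"dy":0.377,"dz":0.01,"ax":0,"ay":0,"az":-79}

```text
time: 7.75
ee_pos: [559.0, -86.7, 260.7]
ee_rot: [0.779, 0.627, -0.0, -0.0]
contact_force: [0.7, 0.2, 0.6]
width: 42.6
grasp_force: 0.0
```

```bash
python3 -c "
from h import *
d=snap('wrist','w4'); snap('top','top1')
crop('top1',85,180,175,320,2.5,'x')
a=cv2.imread('pics/w4.png');b=cv2.imread('pics/x.png');b=cv2.copyMakeBorder(b,0,420-b.shape[0],0,0,cv2.BORDER_CONSTANT);cv2.imwrite('pics/v4.png',np.hstack([a,b]))
go(561,-86,29,77.8)
for s in (-50,50): print(proj('w4',(561+s*.211,-86+s*.977,34)))"
```

```text
d [0.0011 0.0017 0.0768] a [-0.    0.01 -0.14] t 7.85 F [-0.1 -0.6 -0. ] w 43.0 g 0.0
[280.64986568 296.65721309]
[280.10295125 148.60761666]
```

View pics/v4.png

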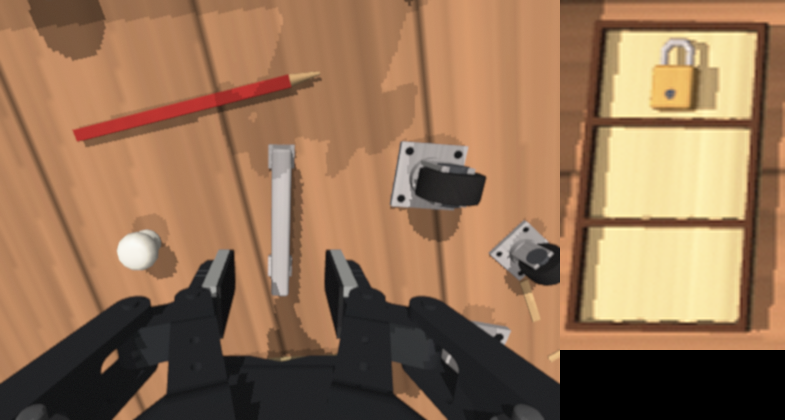

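The padlock lies well inside the far compartment. The handle's bar runs from (280,295) to (283,148), within about 1° of the prediction.

apply_moves:
  series:
    - {"fingers":0.45,"dx":0.001,"dy":0.002,"dz":0.03,"ax":0,"ay":0,"az":1}
    - {"fingers":0.45,"dx":0.001,"dy":0.002,"dz":0.055,"ax":0,"ay":0,"az":1}
    - {"fingers":0.45,"dx":0.001,"dy":0.002,"dz":0.068,"ax":0,"ay":0,"az":1}
    - {"fingers":0.45,"dx":0.001,"dy":0.002,"dz":0.074,"ax":0,"ay":0,"az":1}
    - {"fingers":0.45,"dx":0.001,"dy":0.002,"dz":0.077,"ax":0,"ay":0,"az":1}
    - {"fingers":0.45,"dx":0.001,"dy":0.002,"dz":0.077,"ax":0,"ay":0,"az":1}
    - {"fingers":0,"dx":0.001,"dy":0.002,"dz":0.077,"ax":0,"ay":0,"az":1}
    - {"fingers":0,"dx":0.001,"dy":0.002,"dz":0.077,"ax":0,"ay":0,"az":1}
    - {"fingers":0,"dx":0.001,"dy":0.002,"dz":0.077,"ax":0,"ay":0,"az":1}
    - {"fingers":0,"dx":0.001,"dy":0.002,"dz":0.077,"ax":0,"ay":0,"az":1}
    - {"fingers":0,"dx":0.001,"dy":0.002,"dz":0.077,"ax":0,"ay":0,"az":1}
    - {"fingers":0,"dx":0.001,"dy":0.002,"dz":0.077,"ax":0,"ay":0,"az":1}

```text
time: 9.05
ee_pos: [561.7, -86.7, 184.8]
ee_rot: [0.784, 0.62, 0.0, 0.001]
contact_force: [-0.5, 0.2, 6.2]
width: 10.8
grasp_force: 58.8
```

```bash
python3 -c "
from h import *
go(536.2,288.5,75,88.6); print(arm.sense()['ee_pos'])"
```

```text
d [ 0.3592 -0.1114 -0.0455] a [  0.09   0.02 -11.95] t 9.05 F [-0.5  0.2  6.2] w 10.8 g 58.8143407786265
[561.70706304 -86.73837222 184.78119072]
```

apply_moves:
  series:
    - {"fingers":0,"dx":0,"dy":0,"dz":-0.015,"ax":0,"ay":0,"az":0}
    - {"fingers":0,"dx":0,"dy":0,"dz":-0.045,"ax":0,"ay":0,"az":0}
    - {"fingers":0,"dx":0.038,"dy":-0.012,"dz":-0.046,"ax":0,"ay":0,"az":-2}
    - {"fingers":0,"dx":0.08,"dy":-0.025,"dz":-0.046,"ax":0,"ay":0,"az":-4}
    - {"fingers":0,"dx":0.125,"dy":-0.039,"dz":-0.046,"ax":0,"ay":0,"az":-6}
    - {"fingers":0,"dx":0.17,"dy":-0.053,"dz":-0.046,"ax":0,"ay":0,"az":-8}
    - {"fingers":0,"dx":0.215,"dy":-0.067,"dz":-0.046,"ax":0,"ay":0,"az":-10}
    - {"fingers":0,"dx":0.26,"dy":-0.081,"dz":-0.046,"ax":0,"ay":0,"az":-12}
    - {"fingers":0,"dx":0.3,"dy":-0.093,"dz":-0.046,"ax":0,"ay":0,"az":-12}
    - {"fingers":0,"dx":0.335,"dy":-0.104,"dz":-0.046,"ax":0,"ay":0,"az":-12}
    - {"fingers":0,"dx":0.355,"dy":-0.11,"dz":-0.046,"ax":0,"ay":0,"az":-12}
    - {"fingers":0,"dx":0.359,"dy":-0.111,"dz":-0.046,"ax":0,"ay":0,"az":-12}
    - {"fingers":0,"dx":0.359,"dy":-0.111,"dz":-0.046,"ax":0,"ay":0,"az":-12}
    - {"fingers":0,"dx":0.359,"dy":-0.111,"dz":-0.046,"ax":0,"ay":0,"az":-12}

```text
time: 10.45
ee_pos: [536.6, 286.4, 229.6]
ee_rot: [0.716, 0.698, -0.001, 0.001]
contact_force: [-0.3, -0.6, -2.7]
width: 10.7
grasp_force: 58.7
```

```bash
python3 -c "
from h import *
d=snap('wrist','w5')
go(536.5,288.5,35,88.6)"
```

```text
d [ 0.0025 -0.0003  0.0396] a [-0.01  0.1  -0.1 ] t 10.5 F [-1.1 -0.4 -2.1] w 10.4 g 58.745745588093996
```

View pics/w5.png

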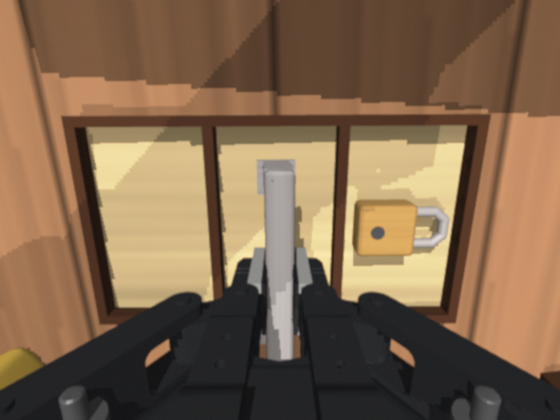

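The handle is over the middle compartment, parallel to its dividers and level. I'll lower it.

apply_moves:
  series:
    - {"fingers":0,"dx":0.002,"dy":0,"dz":0.015,"ax":0,"ay":0,"az":0}
    - {"fingers":0,"dx":0.002,"dy":0,"dz":0.026,"ax":0,"ay":0,"az":0}
    - {"fingers":0,"dx":0.002,"dy":0,"dz":0.033,"ax":0,"ay":0,"az":0}
    - {"fingers":0,"dx":0.002,"dy":0,"dz":0.037,"ax":0,"ay":0,"az":0}
    - {"fingers":0,"dx":0.002,"dy":0,"dz":0.039,"ax":0,"ay":0,"az":0}
    - {"fingers":0,"dx":0.002,"dy":0,"dz":0.0395,"ax":0,"ay":0,"az":0}
    - {"fingers":0,"dx":0.002,"dy":0,"dz":0.04,"ax":0,"ay":0,"az":0}
    - {"fingers":0,"dx":0.002,"dy":0,"dz":0.04,"ax":0,"ay":0,"az":0}

```text
time: 11.3
ee_pos: [536.2, 290.4, 190.2]
ee_rot: [0.715, 0.699, 0.0, 0.0]
contact_force: [1.0, -0.5, -2.4]
width: 11.0
grasp_force: 58.8
```

apply_moves:
  series:
    - {"fingers":0,"dx":0,"dy":0,"dz":0.0005,"ax":0,"ay":0,"az":0}
    - {"fingers":0,"dx":0,"dy":0,"dz":0.001,"ax":0,"ay":0,"az":0}
    - {"fingers":0,"dx":0,"dy":0,"dz":0.001,"ax":0,"ay":0,"az":0}
    - {"fingers":0,"dx":0,"dy":0,"dz":0.001,"ax":0,"ay":0,"az":0}

```text
time: 11.7
ee_pos: [536.2, 290.5, 189.8]
ee_rot: [0.715, 0.699, 0.0, 0.0]
contact_force: [-2.3, -1.7, 5.7]
width: 10.7
grasp_force: 59.6
```

apply_moves:
  series:
    - {"fingers":0.2,"dx":0,"dy":0,"dz":0,"ax":0,"ay":0,"az":0}
    - {"fingers":0.35,"dx":0,"dy":0,"dz":0,"ax":0,"ay":0,"az":0}
    - {"fingers":0.35,"dx":0,"dy":0,"dz":0,"ax":0,"ay":0,"az":0}
    - {"fingers":0.35,"dx":0,"dy":0,"dz":0,"ax":0,"ay":0,"az":0}
    - {"fingers":0.35,"dx":0,"dy":0,"dz":-0.02,"ax":0,"ay":0,"az":0}
    - {"fingers":0.35,"dx":0,"dy":0,"dz":-0.06,"ax":0,"ay":0,"az":0}
    - {"fingers":0.5,"dx":0,"dy":0,"dz":-0.08,"ax":0,"ay":0,"az":0}
    - {"fingers":0.5,"dx":0,"dy":0,"dz":-0.08,"ax":0,"ay":0,"az":0}

```text
time: 12.5
ee_pos: [537.1, 291.3, 272.4]
ee_rot: [0.715, 0.699, 0.003, 0.001]
contact_force: [-0.2, -0.5, -0.9]
width: 42.6
grasp_force: 0.0
```

```bash
python3 -c "
from h import *
go(458,-87.5,105,88.6)"
```

```text
d [-0.3806 -0.0703  0.0109] a [ 0.33 -0.16  0.06] t 12.5 F [-0.2 -0.5 -0.9] w 42.6 g 0.0
```

apply_moves:
  newtons: 30
  series:
    - {"fingers":0.6,"dx":-0.38,"dy":-0.07,"dz":0.01,"ax":0,"ay":0,"az":90}
    - {"fingers":0.6,"dx":-0.38,"dy":-0.07,"dz":0.01,"ax":0,"ay":0,"az":90}
    - {"fingers":0.6,"dx":-0.38,"dy":-0.07,"dz":0.01,"ax":0,"ay":0,"az":90}
    - {"fingers":0.6,"dx":-0.38,"dy":-0.07,"dz":0.01,"ax":0,"ay":0,"az":90}
    - {"fingers":0.6,"dx":-0.38,"dy":-0.07,"dz":0.01,"ax":0,"ay":0,"az":90}
    - {"fingers":0.6,"dx":-0.38,"dy":-0.07,"dz":0.01,"ax":0,"ay":0,"az":90}
    - {"fingers":0.6,"dx":-0.38,"dy":-0.07,"dz":0.01,"ax":0,"ay":0,"az":90}
    - {"fingers":0.6,"dx":-0.38,"dy":-0.07,"dz":0.01,"ax":0,"ay":0,"az":90}
    - {"fingers":0.6,"dx":-0.38,"dy":-0.07,"dz":0.01,"ax":0,"ay":0,"az":90}
    - {"fingers":0.6,"dx":-0.38,"dy":-0.07,"dz":0.01,"ax":0,"ay":0,"az":90}
    - {"fingers":0.6,"dx":-0.38,"dy":-0.07,"dz":0.01,"ax":0,"ay":0,"az":90}
    - {"fingers":0.6,"dx":-0.38,"dy":-0.07,"dz":0.01,"ax":0,"ay":0,"az":90}
    - {"fingers":0.6,"dx":-0.38,"dy":-0.07,"dz":0.01,"ax":0,"ay":0,"az":90}
    - {"fingers":0.6,"dx":-0.38,"dy":-0.07,"dz":0.01,"ax":0,"ay":0,"az":90}

```text
time: 13.9
ee_pos: [457.1, -87.9, 258.5]
ee_rot: [1.0, -0.011, -0.0, -0.0]
contact_force: [0.3, 0.4, -0.6]
width: 51.0
grasp_force: 0.0
```

```bash
python3 -c "
from h import *
d=snap('wrist','w6'); snap('top','top2')
crop('top2',85,180,175,320,2.5,'x')
a=cv2.imread('pics/w6.png');b=cv2.imread('pics/x.png');b=cv2.copyMakeBorder(b,0,420-b.shape[0],0,0,cv2.BORDER_CONSTANT);cv2.imwrite('pics/v6.png',np.hstack([a,b]))
go(458,-87.5,23,-1.4)
print(proj('w6',(458,-87.5,19)))"
```

```text
d [ 0.0009 -0.0005  0.0807] a [0.   0.02 0.11] t 14.0 F [ 0.5  0.7 -0.4] w 51.1 g 0.0
[279.3379255  222.50297279]
```

View pics/v6.png

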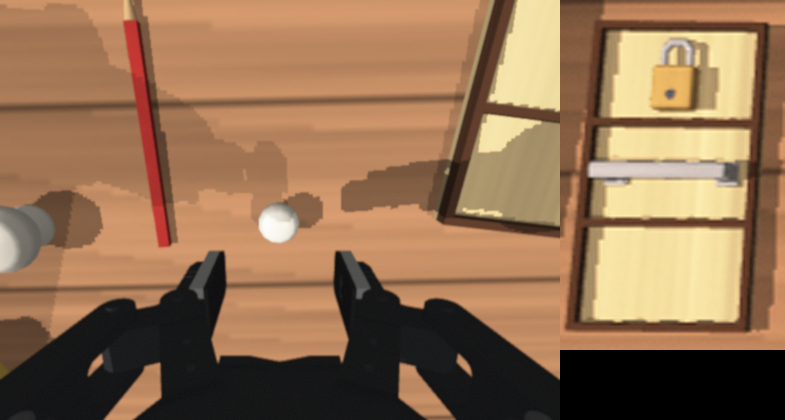

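The handle stands in the middle compartment. The small knob is at (278,222), matching the prediction (279,222).

apply_moves:
  newtons: 30
  series:
    - {"fingers":0.55,"dx":0.001,"dy":0,"dz":0.03,"ax":0,"ay":0,"az":0}
    - {"fingers":0.55,"dx":0.001,"dy":0,"dz":0.055,"ax":0,"ay":0,"az":0}
    - {"fingers":0.55,"dx":0.001,"dy":0,"dz":0.07,"ax":0,"ay":0,"az":0}
    - {"fingers":0.55,"dx":0.001,"dy":0,"dz":0.077,"ax":0,"ay":0,"az":0}
    - {"fingers":0.55,"dx":0.001,"dy":0,"dz":0.081,"ax":0,"ay":0,"az":0}
    - {"fingers":0.55,"dx":0.001,"dy":0,"dz":0.081,"ax":0,"ay":0,"az":0}
    - {"fingers":0.2,"dx":0.001,"dy":0,"dz":0.081,"ax":0,"ay":0,"az":0}
    - {"fingers":0.2,"dx":0.001,"dy":0,"dz":0.081,"ax":0,"ay":0,"az":0}
    - {"fingers":0.2,"dx":0.001,"dy":0,"dz":0.081,"ax":0,"ay":0,"az":0}
    - {"fingers":0.2,"dx":0.001,"dy":0,"dz":0.081,"ax":0,"ay":0,"az":0}
    - {"fingers":0.2,"dx":0.001,"dy":0,"dz":0.081,"ax":0,"ay":0,"az":0}
    - {"fingers":0.2,"dx":0.001,"dy":0,"dz":0.081,"ax":0,"ay":0,"az":0}

```text
time: 15.2
ee_pos: [458.8, -88.1, 178.8]
ee_rot: [1.0, -0.012, 0.001, 0.0]
contact_force: [-2.3, -0.5, 5.3]
width: 25.1
grasp_force: 29.6
```

```bash
python3 -c "
from h import *
go(460.5,290,75,-1.4); print(arm.sense()['ee_pos'])"
```

```text
d [-0.007  -0.378  -0.0515] a [ 0.04 -0.09  0.06] t 15.2 F [-2.3 -0.5  5.3] w 25.1 g 29.586089075601194
[458.76819105 -88.14642245 178.80389534]
```

apply_moves:
  series:
    - {"fingers":0.2,"dx":0,"dy":0,"dz":-0.015,"ax":0,"ay":0,"az":0}
    - {"fingers":0.2,"dx":0,"dy":0,"dz":-0.04,"ax":0,"ay":0,"az":0}
    - {"fingers":0.2,"dx":0,"dy":-0.02,"dz":-0.07,"ax":0,"ay":0,"az":0}
    - {"fingers":0.2,"dx":-0.001,"dy":-0.06,"dz":-0.08,"ax":0,"ay":0,"az":0}
    - {"fingers":0.2,"dx":-0.002,"dy":-0.1,"dz":-0.08,"ax":0,"ay":0,"az":0}
    - {"fingers":0.2,"dx":-0.003,"dy":-0.145,"dz":-0.08,"ax":0,"ay":0,"az":0}
    - {"fingers":0.2,"dx":-0.004,"dy":-0.19,"dz":-0.08,"ax":0,"ay":0,"az":0}
    - {"fingers":0.2,"dx":-0.004,"dy":-0.235,"dz":-0.08,"ax":0,"ay":0,"az":0}
    - {"fingers":0.2,"dx":-0.005,"dy":-0.28,"dz":-0.08,"ax":0,"ay":0,"az":0}
    - {"fingers":0.2,"dx":-0.006,"dy":-0.32,"dz":-0.08,"ax":0,"ay":0,"az":0}
    - {"fingers":0.2,"dx":-0.007,"dy":-0.355,"dz":-0.07,"ax":0,"ay":0,"az":0}
    - {"fingers":0.2,"dx":-0.007,"dy":-0.373,"dz":-0.06,"ax":0,"ay":0,"az":0}
    - {"fingers":0.2,"dx":-0.007,"dy":-0.378,"dz":-0.05,"ax":0,"ay":0,"az":0}
    - {"fingers":0.2,"dx":-0.007,"dy":-0.378,"dz":-0.05,"ax":0,"ay":0,"az":0}
    - {"fingers":0.2,"dx":-0.007,"dy":-0.378,"dz":-0.05,"ax":0,"ay":0,"az":0}

```text
time: 16.7
ee_pos: [460.3, 288.6, 227.4]
ee_rot: [1.0, -0.012, -0.0, 0.001]
contact_force: [-0.6, 0.2, 0.3]
width: 25.2
grasp_force: 29.7
```

```bash
python3 -c "
from h import *
d=snap('wrist','w7')
go(460.5,289,29,-1.4)"
```

```text
d [-0.0001 -0.0005  0.0439] a [ 0.07 -0.01 -0.06] t 16.75 F [ 0.7 -0.2 -0.5] w 25.3 g 29.678960203018505
```

View pics/w7.png

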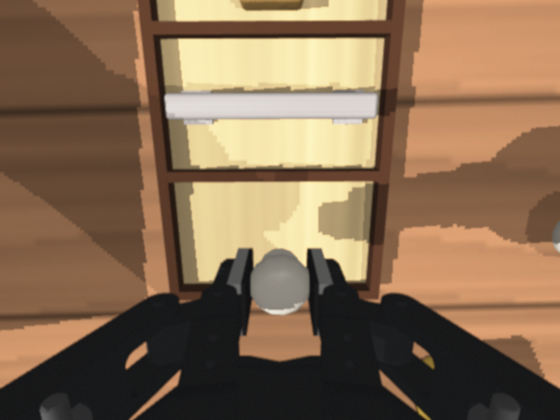

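The small knob is held upright over the near compartment, and the handle stands properly in the middle one.

apply_moves:
  series:
    - {"fingers":0.2,"dx":0,"dy":0,"dz":0.015,"ax":0,"ay":0,"az":0}
    - {"fingers":0.2,"dx":0,"dy":0,"dz":0.028,"ax":0,"ay":0,"az":0}
    - {"fingers":0.2,"dx":0,"dy":0,"dz":0.036,"ax":0,"ay":0,"az":0}
    - {"fingers":0.2,"dx":0,"dy":0,"dz":0.041,"ax":0,"ay":0,"az":0}
    - {"fingers":0.2,"dx":0,"dy":0,"dz":0.0425,"ax":0,"ay":0,"az":0}
    - {"fingers":0.2,"dx":0,"dy":0,"dz":0.0435,"ax":0,"ay":0,"az":0}
    - {"fingers":0.2,"dx":0,"dy":0,"dz":0.044,"ax":0,"ay":0,"az":0}
    - {"fingers":0.2,"dx":0,"dy":0,"dz":0.0445,"ax":0,"ay":0,"az":0}
    - {"fingers":0.2,"dx":0,"dy":0,"dz":0.0445,"ax":0,"ay":0,"az":0}

```text
time: 17.65
ee_pos: [460.2, 290.2, 183.9]
ee_rot: [1.0, -0.012, 0.0, -0.0]
contact_force: [0.3, -0.0, 2.5]
width: 25.3
grasp_force: 29.9
```

apply_moves:
  series:
    - {"fingers":0.35,"dx":0,"dy":0,"dz":0,"ax":0,"ay":0,"az":0}
    - {"fingers":0.5,"dx":0,"dy":0,"dz":0,"ax":0,"ay":0,"az":0}
    - {"fingers":0.5,"dx":0,"dy":0,"dz":0,"ax":0,"ay":0,"az":0}
    - {"fingers":0.5,"dx":0,"dy":0,"dz":0,"ax":0,"ay":0,"az":0}
    - {"fingers":0.5,"dx":0,"dy":0,"dz":-0.02,"ax":0,"ay":0,"az":0}
    - {"fingers":0.5,"dx":0,"dy":0,"dz":-0.06,"ax":0,"ay":0,"az":0}
    - {"fingers":0.8,"dx":0,"dy":0,"dz":-0.09,"ax":0,"ay":0,"az":0}
    - {"fingers":0.8,"dx":0,"dy":0,"dz":-0.09,"ax":0,"ay":0,"az":0}

```text
time: 18.45
ee_pos: [461.4, 291.5, 277.7]
ee_rot: [1.0, -0.012, 0.004, -0.002]
contact_force: [0.4, -0.8, -0.1]
width: 68.1
grasp_force: 0.0
```

```bash
python3 -c "
from h import *
go(453.5,96.6,115,-8)"
```

```text
d [-0.0034  0.195   0.007 ] a [-0.22 -0.41  6.66] t 18.45 F [ 0.4 -0.8 -0.1] w 68.1 g 0.0
```

apply_moves:
  newtons: 40
  series:
    - {"fingers":0.9,"dx":-0.003,"dy":0.195,"dz":0.007,"ax":0,"ay":0,"az":6.6}
    - {"fingers":0.9,"dx":-0.003,"dy":0.195,"dz":0.007,"ax":0,"ay":0,"az":6.6}
    - {"fingers":0.9,"dx":-0.003,"dy":0.195,"dz":0.007,"ax":0,"ay":0,"az":6.6}
    - {"fingers":0.9,"dx":-0.003,"dy":0.195,"dz":0.007,"ax":0,"ay":0,"az":6.6}
    - {"fingers":0.9,"dx":-0.003,"dy":0.195,"dz":0.007,"ax":0,"ay":0,"az":6.6}
    - {"fingers":0.9,"dx":-0.003,"dy":0.195,"dz":0.007,"ax":0,"ay":0,"az":6.6}
    - {"fingers":0.9,"dx":-0.003,"dy":0.195,"dz":0.007,"ax":0,"ay":0,"az":6.6}

```text
time: 19.15
ee_pos: [452.4, 96.3, 266.2]
ee_rot: [0.998, -0.068, -0.0, -0.0]
contact_force: [0.3, 0.8, -0.3]
width: 76.5
grasp_force: 0.0
```

```bash
python3 -c "
from h import *
d=snap('wrist','w8'); snap('top','top3')
crop('top3',85,180,175,320,2.5,'x')
a=cv2.imread('pics/w8.png');b=cv2.imread('pics/x.png');b=cv2.copyMakeBorder(b,0,420-b.shape[0],0,0,cv2.BORDER_CONSTANT);cv2.imwrite('pics/v8.png',np.hstack([a,b]))
go(453.5,96.6,27,-8)
print(proj('w8',(453.5,96.6,29)))"
```

```text
d [0.0011 0.0001 0.0843] a [-0.04  0.01  0.24] t 19.25 F [ 0.6 -0.5 -0.1] w 76.5 g 0.0
[279.80440147 223.45146066]
```

View pics/v8.png

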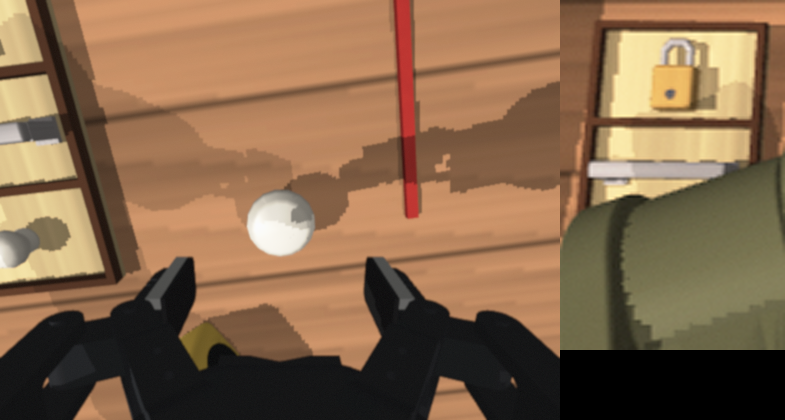

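The large knob is at (281,222), as predicted. The small knob stands upright at the left edge of the view.

apply_moves:
  newtons: 40
  series:
    - {"fingers":0.85,"dx":0.001,"dy":0,"dz":0.03,"ax":0,"ay":0,"az":0}
    - {"fingers":0.85,"dx":0.001,"dy":0,"dz":0.058,"ax":0,"ay":0,"az":0}
    - {"fingers":0.85,"dx":0.001,"dy":0,"dz":0.073,"ax":0,"ay":0,"az":0}
    - {"fingers":0.85,"dx":0.001,"dy":0,"dz":0.08,"ax":0,"ay":0,"az":0}
    - {"fingers":0.85,"dx":0.001,"dy":0,"dz":0.084,"ax":0,"ay":0,"az":0}
    - {"fingers":0.85,"dx":0.001,"dy":0,"dz":0.084,"ax":0,"ay":0,"az":0}
    - {"fingers":0.4,"dx":0.001,"dy":0,"dz":0.084,"ax":0,"ay":0,"az":0}
    - {"fingers":0.4,"dx":0.001,"dy":0,"dz":0.084,"ax":0,"ay":0,"az":0}
    - {"fingers":0.4,"dx":0.001,"dy":0,"dz":0.084,"ax":0,"ay":0,"az":0}
    - {"fingers":0.4,"dx":0.001,"dy":0,"dz":0.084,"ax":0,"ay":0,"az":0}
    - {"fingers":0.4,"dx":0.001,"dy":0,"dz":0.084,"ax":0,"ay":0,"az":0}
    - {"fingers":0.4,"dx":0.001,"dy":0,"dz":0.084,"ax":0,"ay":0,"az":0}

```text
time: 20.45
ee_pos: [454.0, 95.2, 183.5]
ee_rot: [0.998, -0.069, 0.001, 0.0]
contact_force: [-1.7, 0.4, 5.6]
width: 43.8
grasp_force: 40.2
```

```bash
python3 -c "
from h import *
go(484.5,-272.4,80,-8); print(arm.sense()['ee_pos'])"
```

```text
d [ 0.0811  0.3599 -0.0513] a [ 0.   -0.1   0.05] t 20.45 F [-1.7  0.4  5.6] w 43.8 g 40.19128745421767
[454.01089373  95.19837624 183.5283948 ]
```

apply_moves:
  series:
    - {"fingers":0.4,"dx":0,"dy":0,"dz":-0.015,"ax":0,"ay":0,"az":0}
    - {"fingers":0.4,"dx":0,"dy":0,"dz":-0.045,"ax":0,"ay":0,"az":0}
    - {"fingers":0.4,"dx":0.008,"dy":0.035,"dz":-0.052,"ax":0,"ay":0,"az":0}
    - {"fingers":0.4,"dx":0.018,"dy":0.08,"dz":-0.052,"ax":0,"ay":0,"az":0}
    - {"fingers":0.4,"dx":0.028,"dy":0.125,"dz":-0.052,"ax":0,"ay":0,"az":0}
    - {"fingers":0.4,"dx":0.038,"dy":0.17,"dz":-0.052,"ax":0,"ay":0,"az":0}
    - {"fingers":0.4,"dx":0.049,"dy":0.215,"dz":-0.052,"ax":0,"ay":0,"az":0}
    - {"fingers":0.4,"dx":0.059,"dy":0.26,"dz":-0.052,"ax":0,"ay":0,"az":0}
    - {"fingers":0.4,"dx":0.068,"dy":0.3,"dz":-0.052,"ax":0,"ay":0,"az":0}
    - {"fingers":0.4,"dx":0.076,"dy":0.335,"dz":-0.052,"ax":0,"ay":0,"az":0}
    - {"fingers":0.4,"dx":0.08,"dy":0.355,"dz":-0.052,"ax":0,"ay":0,"az":0}
    - {"fingers":0.4,"dx":0.081,"dy":0.36,"dz":-0.052,"ax":0,"ay":0,"az":0}
    - {"fingers":0.4,"dx":0.081,"dy":0.36,"dz":-0.052,"ax":0,"ay":0,"az":0}
    - {"fingers":0.4,"dx":0.081,"dy":0.36,"dz":-0.052,"ax":0,"ay":0,"az":0}

```text
time: 21.85
ee_pos: [484.2, -271.0, 234.4]
ee_rot: [0.998, -0.068, -0.0, -0.0]
contact_force: [0.2, 0.1, -0.3]
width: 44.0
grasp_force: 40.9
```

```bash
python3 -c "
from h import *
d=snap('wrist','w9')
go(484.5,-272.4,34,-8)
for q in [(-35,-60),(35,-60),(35,60),(-35,60)]:
  c,s=np.cos(np.radians(-8)),np.sin(np.radians(-8)); print(proj('w9',(484.2+c*q[0]-s*q[1],-272.4+s*q[0]+c*q[1],16)))"
```

```text
d [0.0004 0.0016 0.0454] a [-0.04  0.01  0.21] t 21.9 F [-0.2 -0.3 -0.1] w 43.8 g 40.93818800523877
[375.12405166 285.55464138]
[385.09741067 179.06929042]
[181.13282591 178.59312351]
[190.00392757 285.02427434]
```

View pics/w9.png

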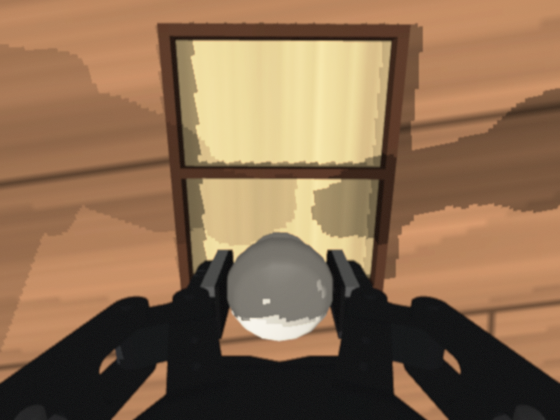

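The large knob is held upright over the near compartment of tray_two. The divider and walls lie where predicted, with the divider edge at v≈179.

apply_moves:
  series:
    - {"fingers":0.4,"dx":0,"dy":0.001,"dz":0.015,"ax":0,"ay":0,"az":0}
    - {"fingers":0.4,"dx":0,"dy":0.001,"dz":0.028,"ax":0,"ay":0,"az":0}
    - {"fingers":0.4,"dx":0,"dy":0.001,"dz":0.037,"ax":0,"ay":0,"az":0}
    - {"fingers":0.4,"dx":0,"dy":0.001,"dz":0.042,"ax":0,"ay":0,"az":0}
    - {"fingers":0.4,"dx":0,"dy":0.001,"dz":0.044,"ax":0,"ay":0,"az":0}
    - {"fingers":0.4,"dx":0,"dy":0.001,"dz":0.045,"ax":0,"ay":0,"az":0}
    - {"fingers":0.4,"dx":0,"dy":0.001,"dz":0.0455,"ax":0,"ay":0,"az":0}
    - {"fingers":0.4,"dx":0,"dy":0.001,"dz":0.046,"ax":0,"ay":0,"az":0}
    - {"fingers":0.4,"dx":0,"dy":0.001,"dz":0.046,"ax":0,"ay":0,"az":0}

```text
time: 22.8
ee_pos: [483.9, -273.9, 188.7]
ee_rot: [0.998, -0.069, 0.0, 0.0]
contact_force: [-0.5, 0.7, 0.0]
width: 43.8
grasp_force: 40.9
```

apply_moves:
  series:
    - {"fingers":0.4,"dx":0,"dy":0,"dz":0.0005,"ax":0,"ay":0,"az":0}
    - {"fingers":0.4,"dx":0,"dy":0,"dz":0.001,"ax":0,"ay":0,"az":0}
    - {"fingers":0.4,"dx":0,"dy":0,"dz":0.001,"ax":0,"ay":0,"az":0}

```text
time: 23.1
ee_pos: [484.1, -273.8, 188.5]
ee_rot: [0.998, -0.069, 0.0, 0.0]
contact_force: [-2.0, 2.0, 6.2]
width: 44.1
grasp_force: 41.5
```

apply_moves:
  series:
    - {"fingers":0.58,"dx":0,"dy":0,"dz":0,"ax":0,"ay":0,"az":0}
    - {"fingers":0.7,"dx":0,"dy":0,"dz":0,"ax":0,"ay":0,"az":0}
    - {"fingers":0.7,"dx":0,"dy":0,"dz":0,"ax":0,"ay":0,"az":0}
    - {"fingers":0.7,"dx":0,"dy":0,"dz":0,"ax":0,"ay":0,"az":0}
    - {"fingers":0.7,"dx":0,"dy":0,"dz":-0.02,"ax":0,"ay":0,"az":0}
    - {"fingers":0.7,"dx":0,"dy":0,"dz":-0.06,"ax":0,"ay":0,"az":0}
    - {"fingers":0.7,"dx":0,"dy":0,"dz":-0.1,"ax":0,"ay":0,"az":0}
    - {"fingers":0.6,"dx":0,"dy":0,"dz":-0.1,"ax":0,"ay":0,"az":0}
    - {"fingers":0.6,"dx":0,"dy":0,"dz":-0.1,"ax":0,"ay":0,"az":0}

```text
time: 24.0
ee_pos: [484.1, -273.9, 288.4]
ee_rot: [0.998, -0.069, 0.001, 0.001]
contact_force: [0.2, 0.5, -0.6]
width: 51.6
grasp_force: 0.0
```

```bash
python3 -c "
from h import *
go(670,-83,125,-16.8)"
```

```text
d [ 0.1577 -0.2147  0.0084] a [ 0.07 -0.12  8.86] t 24.0 F [ 0.2  0.5 -0.6] w 51.6 g 0.0
```

apply_moves:
  newtons: 60
  series:
    - {"fingers":0.6,"dx":0.158,"dy":-0.215,"dz":0.008,"ax":0,"ay":0,"az":8.8}
    - {"fingers":0.6,"dx":0.158,"dy":-0.215,"dz":0.008,"ax":0,"ay":0,"az":8.8}
    - {"fingers":0.6,"dx":0.158,"dy":-0.215,"dz":0.008,"ax":0,"ay":0,"az":8.8}
    - {"fingers":0.6,"dx":0.158,"dy":-0.215,"dz":0.008,"ax":0,"ay":0,"az":8.8}
    - {"fingers":0.6,"dx":0.158,"dy":-0.215,"dz":0.008,"ax":0,"ay":0,"az":8.8}
    - {"fingers":0.6,"dx":0.158,"dy":-0.215,"dz":0.008,"ax":0,"ay":0,"az":8.8}
    - {"fingers":0.6,"dx":0.158,"dy":-0.215,"dz":0.008,"ax":0,"ay":0,"az":8.8}
    - {"fingers":0.6,"dx":0.158,"dy":-0.215,"dz":0.008,"ax":0,"ay":0,"az":8.8}
    - {"fingers":0.6,"dx":0.158,"dy":-0.215,"dz":0.008,"ax":0,"ay":0,"az":8.8}

```text
time: 24.9
ee_pos: [669.1, -84.4, 278.1]
ee_rot: [0.989, -0.147, -0.001, 0.001]
contact_force: [-0.3, -0.9, -0.4]
width: 51.5
grasp_force: 0.0
```

```bash
python3 -c "
from h import *
d=snap('wrist','w10')
go(670,-83,28,-16.8)
c,s=np.cos(np.radians(-16.8)),np.sin(np.radians(-16.8))
for q in [(-23,-23),(23,-23),(23,23),(-23,23)]: print(proj('w10',(670+c*q[0]-s*q[1],-83+s*q[0]+c*q[1],4)))
print(proj('w10',(670,-83,51)))"
```

```text
d [ 0.0005 -0.002   0.0955] a [ 0.09  0.08 -0.09] t 24.95 F [ 0.1 -0.4 -0.6] w 51.3 g 0.0
[306.47594511 235.69835497]
[307.75844072 179.27843634]
[247.5082182  179.40432146]
[249.20023979 235.81847435]
[277.40914105 228.69893351]
```

View pics/w10.png

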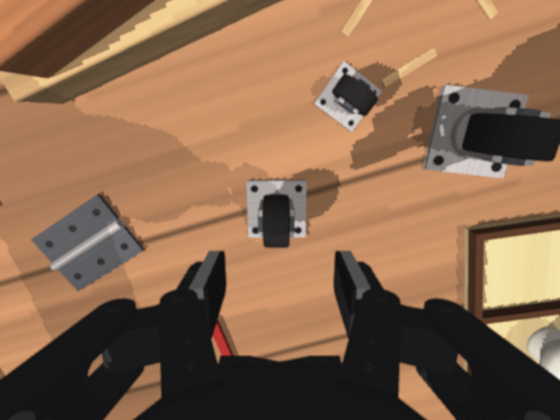

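The middle castor's plate spans (247–307, 180–236), exactly where a 46 mm plate is predicted, and its axle lies along the closing line.

apply_moves:
  newtons: 60
  series:
    - {"fingers":0.6,"dx":0,"dy":-0.002,"dz":0.03,"ax":0,"ay":0,"az":0}
    - {"fingers":0.6,"dx":0,"dy":-0.002,"dz":0.06,"ax":0,"ay":0,"az":0}
    - {"fingers":0.6,"dx":0,"dy":-0.002,"dz":0.08,"ax":0,"ay":0,"az":0}
    - {"fingers":0.6,"dx":0,"dy":-0.002,"dz":0.09,"ax":0,"ay":0,"az":0}
    - {"fingers":0.6,"dx":0,"dy":-0.002,"dz":0.095,"ax":0,"ay":0,"az":0}
    - {"fingers":0.6,"dx":0,"dy":-0.002,"dz":0.095,"ax":0,"ay":0,"az":0}
    - {"fingers":0.15,"dx":0,"dy":-0.002,"dz":0.095,"ax":0,"ay":0,"az":0}
    - {"fingers":0.15,"dx":0,"dy":-0.002,"dz":0.095,"ax":0,"ay":0,"az":0}
    - {"fingers":0.15,"dx":0,"dy":-0.002,"dz":0.095,"ax":0,"ay":0,"az":0}
    - {"fingers":0.15,"dx":0,"dy":-0.002,"dz":0.095,"ax":0,"ay":0,"az":0}
    - {"fingers":0.15,"dx":0,"dy":-0.002,"dz":0.095,"ax":0,"ay":0,"az":0}
    - {"fingers":0.15,"dx":0,"dy":-0.002,"dz":0.095,"ax":0,"ay":0,"az":0}

```text
time: 26.15
ee_pos: [671.3, -80.8, 186.0]
ee_rot: [0.989, -0.146, 0.001, 0.0]
contact_force: [-0.0, -0.7, 6.0]
width: 22.9
grasp_force: 60.4
```

```bash
python3 -c "
from h import *
go(559.5,-282.8,85,-8); print(arm.sense()['ee_pos'])"
```

```text
d [-0.0487  0.2257 -0.0541] a [ 0.01 -0.15 -8.75] t 26.15 F [-0.  -0.7  6. ] w 22.9 g 60.42462944984436
[671.3428239  -80.7764819  186.02762025]
```

apply_moves:
  series:
    - {"fingers":0.15,"dx":0,"dy":0,"dz":-0.015,"ax":0,"ay":0,"az":0}
    - {"fingers":0.15,"dx":0,"dy":0,"dz":-0.045,"ax":0,"ay":0,"az":0}
    - {"fingers":0.15,"dx":-0.008,"dy":0.035,"dz":-0.055,"ax":0,"ay":0,"az":-2}
    - {"fingers":0.15,"dx":-0.017,"dy":0.078,"dz":-0.055,"ax":0,"ay":0,"az":-4}
    - {"fingers":0.15,"dx":-0.026,"dy":0.122,"dz":-0.055,"ax":0,"ay":0,"az":-6}
    - {"fingers":0.15,"dx":-0.036,"dy":0.165,"dz":-0.055,"ax":0,"ay":0,"az":-8}
    - {"fingers":0.15,"dx":-0.043,"dy":0.2,"dz":-0.055,"ax":0,"ay":0,"az":-8.8}
    - {"fingers":0.15,"dx":-0.048,"dy":0.22,"dz":-0.055,"ax":0,"ay":0,"az":-8.8}
    - {"fingers":0.15,"dx":-0.049,"dy":0.226,"dz":-0.055,"ax":0,"ay":0,"az":-8.8}
    - {"fingers":0.15,"dx":-0.049,"dy":0.226,"dz":-0.055,"ax":0,"ay":0,"az":-8.8}
    - {"fingers":0.15,"dx":-0.049,"dy":0.226,"dz":-0.055,"ax":0,"ay":0,"az":-8.8}

```text
time: 27.25
ee_pos: [559.6, -281.0, 239.7]
ee_rot: [0.998, -0.068, 0.0, -0.001]
contact_force: [0.8, 0.5, -1.4]
width: 23.4
grasp_force: 59.6
```

```bash
python3 -c "
from h import *
d=snap('wrist','w11')
go(559.5,-282.8,37,-8)"
```

```text
d [0.     0.0022 0.0476] a [-0.07 -0.04  0.24] t 27.3 F [-0.7 -0.4 -0.4] w 22.8 g 59.63212072849274
```

View pics/w11.png

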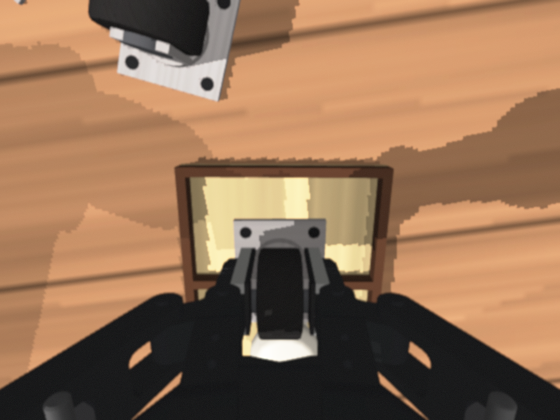

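The castor is held level and square over the far compartment, so I'll lower it.

apply_moves:
  series:
    - {"fingers":0.15,"dx":0,"dy":0.002,"dz":0.018,"ax":0,"ay":0,"az":0}
    - {"fingers":0.15,"dx":0,"dy":0.002,"dz":0.032,"ax":0,"ay":0,"az":0}
    - {"fingers":0.15,"dx":0,"dy":0.002,"dz":0.04,"ax":0,"ay":0,"az":0}
    - {"fingers":0.15,"dx":0,"dy":0.002,"dz":0.045,"ax":0,"ay":0,"az":0}
    - {"fingers":0.15,"dx":0,"dy":0.002,"dz":0.047,"ax":0,"ay":0,"az":0}
    - {"fingers":0.15,"dx":0,"dy":0.002,"dz":0.048,"ax":0,"ay":0,"az":0}
    - {"fingers":0.15,"dx":0,"dy":0.002,"dz":0.0485,"ax":0,"ay":0,"az":0}
    - {"fingers":0.15,"dx":0,"dy":0.002,"dz":0.049,"ax":0,"ay":0,"az":0}
    - {"fingers":0.15,"dx":0,"dy":0.002,"dz":0.049,"ax":0,"ay":0,"az":0}

```text
time: 28.2
ee_pos: [558.5, -285.1, 191.1]
ee_rot: [0.998, -0.069, 0.0, 0.0]
contact_force: [-0.5, 0.9, 0.2]
width: 22.8
grasp_force: 59.9
```

apply_moves:
  series:
    - {"fingers":0.15,"dx":0,"dy":0,"dz":0.0005,"ax":0,"ay":0,"az":0}
    - {"fingers":0.15,"dx":0,"dy":0,"dz":0.001,"ax":0,"ay":0,"az":0}
    - {"fingers":0.15,"dx":0,"dy":0,"dz":0.001,"ax":0,"ay":0,"az":0}

```text
time: 28.5
ee_pos: [558.6, -285.1, 191.0]
ee_rot: [0.998, -0.069, 0.0, 0.0]
contact_force: [-3.1, 1.0, 8.7]
width: 23.5
grasp_force: 60.9
```

Contact felt. Releasing and moving up clear.

apply_moves:
  series:
    - {"fingers":0.35,"dx":0,"dy":0,"dz":0,"ax":0,"ay":0,"az":0}
    - {"fingers":0.5,"dx":0,"dy":0,"dz":0,"ax":0,"ay":0,"az":0}
    - {"fingers":0.5,"dx":0,"dy":0,"dz":0,"ax":0,"ay":0,"az":0}
    - {"fingers":0.5,"dx":0,"dy":0,"dz":0,"ax":0,"ay":0,"az":0}
    - {"fingers":0.5,"dx":0,"dy":0,"dz":-0.02,"ax":0,"ay":0,"az":0}
    - {"fingers":0.5,"dx":0,"dy":0,"dz":-0.06,"ax":0,"ay":0,"az":0}
    - {"fingers":0.5,"dx":0,"dy":0,"dz":-0.1,"ax":0,"ay":0,"az":0}
    - {"fingers":0.5,"dx":0.02,"dy":-0.04,"dz":-0.14,"ax":0,"ay":0,"az":0}
    - {"fingers":0.5,"dx":0.05,"dy":-0.08,"dz":-0.15,"ax":0,"ay":0,"az":0}
    - {"fingers":0.5,"dx":0.08,"dy":-0.12,"dz":-0.15,"ax":0,"ay":0,"az":0}
    - {"fingers":0.5,"dx":0.1,"dy":-0.16,"dz":-0.15,"ax":0,"ay":0,"az":0}
    - {"fingers":0.5,"dx":0.1,"dy":-0.2,"dz":-0.15,"ax":0,"ay":0,"az":0}
    - {"fingers":0.5,"dx":0.1,"dy":-0.24,"dz":-0.15,"ax":0,"ay":0,"az":0}
    - {"fingers":0.5,"dx":0.1,"dy":-0.24,"dz":-0.15,"ax":0,"ay":0,"az":0}

```text
time: 29.9
ee_pos: [690.9, -51.4, 339.4]
ee_rot: [0.998, -0.063, -0.0, -0.003]
contact_force: [-0.9, 0.9, 0.5]
width: 42.5
grasp_force: 0.0
```

```bash
python3 -c "
from h import *
snap('side','side9'); snap('top','top9')
s=cv2.imread('pics/side9.png');t=cv2.imread('pics/top9.png')
a=np.hstack([cv2.resize(s[120:420,150:400],None,fx=1.6,fy=1.6),cv2.resize(t[190:310,380:480],None,fx=4,fy=4)])
cv2.imwrite('pics/v9.png',a); print(a.shape)"
```

```text
(480, 800, 3)
```

View pics/v9.png

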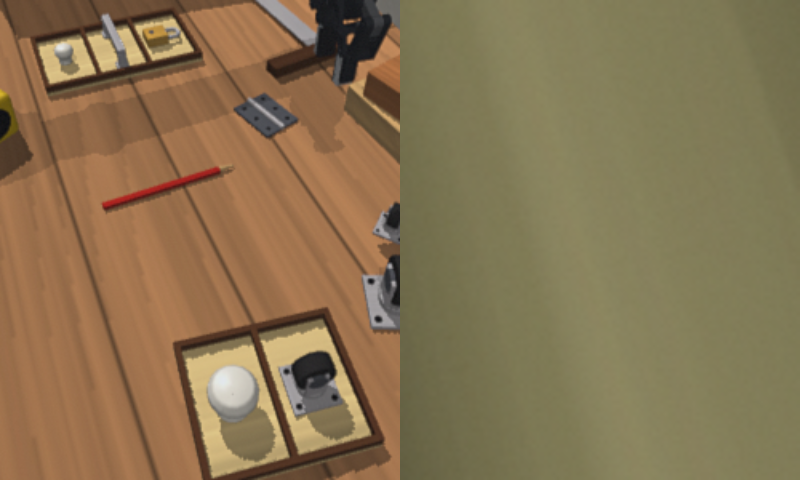

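The side view shows all five parts flat in their compartments and the hinge where it lay, at about (267,115) in the crop. Handing in.

```bash
python3 -c "
from station import arm
print(arm.finish_job())"
```

```text
the job is handed in; nothing more can be done
None
```

Both kits are made up and handed in: the padlock, bow handle and small knob are in tray_three, the large knob and the 46 mm-plate castor are in tray_two, and the hinge was left where it lay.

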